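# Build up a power module from the bonding clamp

## Robot

A 7-joint arm with a two-finger parallel gripper is mounted at the origin on the work surface. World frame = base frame: x ahead of the robot, y to its left, z up, the work surface at z = 0. Lengths are in m, angles in rad, forces in N, time in s.
With the tool pointing down it reaches from about 0.425 to 0.925 m from the base axis. Payload 6.8 kg.
Tool frame: the origin (TCP) lies at the very end of the fingers, on their centre line; the grasp point (between the pads) lies 19 mm behind it; z points along the fingers, y is the direction in which the jaws open and shut (so a half turn about z gives the same grasp; the last joint's range is limited). The gripper opens to 85 mm and grips with 20 to 120 N. Pads are 22 mm wide; open, the fingers measure 114 mm over their backs; the gripper's body (76 mm by 85 mm) begins 54 mm behind the grasp point. The pads swing forward as they close: fully open they stand 13 mm farther back than shut.
Start: joints at [-1.336, 0.477, 0.022, 1.555, -0.011, 1.109, -0.083], TCP at [0.227, 0.636, 0.192] pointing down, gripper open.
Joint ranges: [-2.96, 2.96], [-0.34, 2.1], [-1.41, 1.46], [0.24, 2.44], [-1.37, 4.51], [0.17, 1.92], [-2.96, 2.96]. Speed limits (rad/s): [2.39, 2.39, 3.14, 3.14, 3.14, 3.14, 3.14].

## Interface

Orientations are given as a unit quaternion [w, x, y, z].
In Python, from station import bot gives the robot as it stands.
- The arm moves only by the tool move_arm, never from a script. Its argument "commands" is text: rows parted by semicolons, each of 7 numbers parted by spaces: the opening, from 0 (shut) to 1 (fully open), then the shift along the tool's x, y, z in cm, then the turn, a rotation vector about the tool's x, y, z in degrees. In form: gripper tx ty tz rx ry rz; .... A call has 1 to 12 rows; each row shifts and turns the commanded pose from where the row before left it, along the tool's axes as they then stand; what a row does not reach is not made up. A row lasts 1/12 s, in which the tool goes at most 41.7 mm and 7.16 degrees, less where a joint would pass 70% of its speed; a pose out of reach is approached as far as the arm can. A call with a gripper value outside its range is refused whole. The fingers move at their own pace and stop on an object; "force" is the grip in N (left out, the last holds). Time passes only in rows, so rows that do not move let the fingers close. It gives the time, the measured TCP pose, the force and the opening at its end, in the units of the state.
- bot.get_obs(): the state, without advancing time (a new reading comes with each control period).
- bot.read_camera(name): name is "scene" or "top" or "wrist"; returns a dict with "img" (420x560x3 uint8, red, green, blue), "K" (3x3 intrinsics, pixels), "distortion" ([k1, k2, p1, p2, k3] as OpenCV has them; the pictures are not rectified), "rvec" (rotation vector, rad) and "tvec" (3), from world to camera coordinates, as OpenCV has them; the wrist camera has in their place "hand_eye" (4x4, takes a point from camera to tool coordinates, whose origin is the TCP and whose axes are the flange's). Camera axes: x right, y down, z forward; pixel columns grow to the right and rows downward; lengths in m; the calibration is good to about 2 mm. A picture is of the moment at which its call begins: read the wrist's pose just before it. There is no depth.
- bot.hand_in(): hands the job in, once; it reports no verdict.
The state is a dict: "t": time; "q": joint angles; "joint_vel": joint speeds; "joint_torque": joint torques, N m; "eef_pos": TCP position; "tool_rot": TCP orientation; "contact_force": force on the tool from outside, world axes, zero at the start; "torque": the same for the moment, N m; "gripper_width": opening from 0.0 (shut) to 1.0 (fully open).
Only numpy, scipy, OpenCV 4.12 (cv2) and the standard library are available. Lean on these libraries where they do the work, as an engineer would, in place of code of your own. Each camera call takes 0.05 s, during which the arm holds its last target. There are 200 camera calls.

## Task

Swing the arm of the bonding clamp up until it stays open by itself and leave it open, then take the heatsink out and stand it, fins down, in the assembly cradle, squarely between the two end bars. Build the module up on it, in this order: the larger power board, the smaller control board, and last the steel shield can, each upright, centred and square on the one below (long side along long side, either way round) and let go before the next. Leave the bottle and the screwdriver where they are.

Things in the scene. Friction and masses are not known exactly. Their poses are not given: they have to be found in the camera images.
- heatsink: Aluminium heatsink, flat plate on top, fins below running along its x: 72 (x) x 56 (y) x 24 mm high, about 0.18 kg. At the start it lies on the bed of the clamp, under the arm's pad, its axes along the clamp's. Origin: centre of its underside; z up. Grip it across y (56 mm).
- power_board: The larger dark green circuit board, 64 (x) x 50 (y) mm, 3 mm thick, standing on four 10 mm brass feet (7 mm thick, 27.5 and 20.5 mm off centre in x and y); a black and copper block 16 x 12 mm, 8 mm high, in the middle of its upper face. Origin: centre, underside of the feet, z up: the board spans z = 10 to 13 mm. About 0.06 kg. Grip by the edges across y (50 mm). Starts on the bench.
- control_board: The smaller dark green circuit board, 54 (x) x 42 (y) mm, 3 mm thick, on four 10 mm brass feet (7 mm thick, 21 and 15 mm off centre in x and y); a flat black chip 14 x 14 x 3 mm in the middle of its upper face. Origin: centre of the underside of the feet, z up: the board spans z = 10 to 13 mm. About 0.05 kg. Grip by the edges across y (42 mm). Starts on the bench.
- shield_can: Plain steel shield can, a shallow box open below with 2 mm walls, 40 (x) x 30 (y) x 12 mm high; it stands over the chip on the control board's upper face. Origin: centre of its lower rim, z up. About 0.04 kg. Grip across y (30 mm). It lies on the bench, open side down.
- cradle: Assembly cradle, fixed to the bench: black rubber plate 120 (x) x 100 (y) x 6 mm with an aluminium bar, 60 mm long in y and 14 mm high over the bench, at each end; the bars leave 84 mm between them along x for the heatsink, which stands on the plate (6 mm above the bench) with its length along the cradle's x. Origin: underside, centre; z up.
- clamp_jig: Bonding clamp, fixed to the bench: dark steel bed 10 mm thick, 100 mm wide (y), reaching from x = -70 to 130 mm, and two steel cheeks at x = 85 mm, 62 mm high, that carry the arm's hinge. The hinge axis runs along the clamp's y through x = 85, z = 50 mm. Origin: underside of the bed below the middle of the clamped heatsink; z up.
- clamp_arm (a joint): Angle of the clamp's arm (rad): 0 = down, level, its rubber pad on the heatsink, the arm reaching from the hinge towards the clamp's -x; grows as the arm swings up about the hinge; stop at 1.75 (leaning slightly back). A spring presses it down below about 0.9 rad, and carries it on to the stop and keeps it there above that; lifting it takes 1 to 2 N at the grip. The arm is 14 mm wide.
- clamp_grip (a point): Centre of the black grip at the free end of the clamp's arm, 155 mm from the hinge axis: 36 mm along the arm, 16 mm wide along the clamp's y, 18 mm thick; at the start level, 50 mm above the bench, beyond the bed's edge. Can be pinched from above across its 16 mm and led up in an arc about the hinge, turning between the fingers.
- bottle: Bystander: blue bottle with white cap, 56 mm across, 100 mm high, on the bench beyond the work. Origin: centre of its underside.
- screwdriver: Bystander: screwdriver lying on the bench beyond the work, its length along its x. Origin: its underside, about the middle.
Not all that is in view belongs to the job. What is shaped like the power_board but brown or pink is not meant.

How it is judged:
On the way, in this order (a step that is already met when the one before it is completed fails the run):
1. the clamp arm stays up by itself, the heatsink still on the clamp's bed (value of joint clamp_arm above 1.3 rad and horizontal distance between heatsink and clamp_jig below 0.02 m and z of heatsink in the frame of clamp_jig below 0.014 m and velocity of joint clamp_arm between -0.1 and 0.1 rad/s), for 0.2 s.
2. the heatsink stands between the cradle's end bars and is let go (horizontal distance between heatsink and cradle below 0.012 m and z of heatsink in the frame of cradle between 0.002 and 0.01 m and angle between the x axis of heatsink and the x axis of cradle, either way round below 0.2 rad and angle between heatsink's own z axis and vertical below 0.12 rad and contact force between the fingers and heatsink below 0.3 N and linear speed of heatsink below 0.03 m/s), for 0.2 s.
3. the power board stands centred and square on the heatsink and is let go (horizontal distance between power_board and heatsink below 0.009 m and z of power_board in the frame of heatsink between 0.02 and 0.028 m and angle between the x axis of power_board and the x axis of heatsink, either way round below 0.2 rad and angle between power_board's own z axis and vertical below 0.12 rad and contact force between the fingers and power_board below 0.3 N and linear speed of power_board below 0.03 m/s), for 0.2 s.
4. the control board stands centred and square on the power board and is let go (horizontal distance between control_board and power_board below 0.009 m and z of control_board in the frame of power_board between 0.009 and 0.017 m and angle between the x axis of control_board and the x axis of power_board, either way round below 0.2 rad and angle between control_board's own z axis and vertical below 0.12 rad and contact force between the fingers and control_board below 0.3 N and linear speed of control_board below 0.03 m/s), for 0.2 s.
5. the shield can stands centred and square on the control board and is let go (horizontal distance between shield_can and control_board below 0.009 m and z of shield_can in the frame of control_board between 0.009 and 0.017 m and angle between the x axis of shield_can and the x axis of control_board, either way round below 0.2 rad and angle between shield_can's own z axis and vertical below 0.12 rad and contact force between the fingers and shield_can below 0.3 N and linear speed of shield_can below 0.03 m/s), for 0.2 s.
At the end, for the whole second after the job is handed in: Clamp arm open (over 1.3 rad); heatsink on the cradle within 12 mm of its centre; on it power board, control board, shield can, each within 9 mm of centre and 4 mm of height on the one below, turned under 0.2 rad, tilted under 0.12 rad; all released and at rest (value of joint clamp_arm above 1.3 rad and horizontal distance between heatsink and cradle below 0.012 m and z of heatsink in the frame of cradle between 0.002 and 0.01 m and angle between the x axis of heatsink and the x axis of cradle, either way round below 0.2 rad and angle between each of heatsink, power_board, control_board, shield_can's own z axis and vertical below 0.12 rad and linear speed of each of heatsink, power_board, control_board, shield_can below 0.02 m/s and angular speed of each of heatsink, power_board, control_board, shield_can below 0.2 rad/s and horizontal distance between power_board and heatsink below 0.009 m and z of power_board in the frame of heatsink between 0.02 and 0.028 m and angle between the x axis of power_board and the x axis of heatsink, either way round below 0.2 rad and horizontal distance between control_board and power_board below 0.009 m and z of control_board in the frame of power_board between 0.009 and 0.017 m and angle between the x axis of control_board and the x axis of power_board, either way round below 0.2 rad and horizontal distance between shield_can and control_board below 0.009 m and z of shield_can in the frame of control_board between 0.009 and 0.017 m and angle between the x axis of shield_can and the x axis of control_board, either way round below 0.2 rad); the robot touches nothing.
It fails at once if the bottle is pushed more than 30 mm (distance of bottle from where it was at the start of the episode above 0.03 m).
It fails at once if the screwdriver is pushed more than 30 mm (distance of screwdriver from where it was at the start of the episode above 0.03 m).
It also fails if it takes over 136 s, if anything falls off the work surface, if the arm or the gripper's body presses on something with over 40 N, if the wrist force passes 120 N, or if a joint passes its speed limit or range.

## Working session

There is one attempt and no reset: what is moved stays moved. The work goes in short steps, Python scripts to look and compute and a tool call to move; the robot and the scene stay as the last step left them, time stands still between calls to the robot, and variables do not carry over. Pictures are saved under pics/ and viewed, about 12 in all and at most 16, crops included, and the job is handed in when it is done.

Besides the shell and the picture viewer there is one more tool, called in YAML: its name, and indented under it one key for each argument. move_arm: Moves the arm, as the interface text tells. Its arguments: {"type":"object","properties":{"commands":{"type":"string"},"force":{"type":"number"}},"required":["commands"]}

```bash
mkdir -p pics
cat > h.py <<'E'
import numpy as np, cv2
from scipy.spatial.transform import Rotation as R
from station import bot
def tool():
    o=bot.get_obs(); q=o['tool_rot']; return np.array(o['eef_pos']), R.from_quat([q[1],q[2],q[3],q[0]]).as_matrix()
def cam(name,save=None):
    p,Rm=tool(); c=bot.read_camera(name)
    if name=='wrist':
        H=np.array(c['hand_eye']); c['Rc']=Rm@H[:3,:3]; c['o']=Rm@H[:3,3]+p
    else:
        Rw=cv2.Rodrigues(np.array(c['rvec'],float))[0]; c['Rc']=Rw.T; c['o']=-Rw.T@np.array(c['tvec']).ravel()
    if save: cv2.imwrite('pics/'+save,c['img'][:,:,::-1])
    return c
def ray(c,uv,z):
    u=cv2.undistortPoints(np.array(uv,float).reshape(-1,1,2),np.array(c['K']),np.array(c['distortion']))[:,0]
    d=np.c_[u,np.ones(len(u))]@c['Rc'].T
    return c['o']+d*((z-c['o'][2])/d[:,2])[:,None]
def proj(c,P):
    P=(np.atleast_2d(P)-c['o'])@c['Rc']
    return cv2.projectPoints(P,np.zeros(3),np.zeros(3),np.array(c['K']),np.array(c['distortion']))[0][:,0]
def to_tool(target,yaw=None):
    "shift in tool axes (cm) to world point; yaw = desired direction (rad) of the tool y (mod pi), turn about tool z"
    p,Rm=tool(); print('tcp',p.round(4),'shift cm',(Rm.T@(np.array(target)-p)*100).round(2))
    if yaw is not None:
        d=Rm.T@np.array([np.cos(yaw),np.sin(yaw),0]); a=np.degrees(np.arctan2(-d[0],d[1])); a=(a+90)%180-90; print('rz deg',a.round(1))
E
python3 - <<'E'
from h import *
o=bot.get_obs();print(o)
a=cam('top','top0.png');b=cam('scene','scene0.png');w=cam('wrist')
print(a['o'],b['o'],w['hand_eye'],tool()[1].round(3))
E
```

```text
{'t': 0.0, 'q': array([-1.33608844,  0.47783996,  0.02234551,  1.55649942, -0.01150911,
        1.1093202 , -0.0830956 ]), 'joint_vel': array([-0.00226829,  0.00189783,  0.00038915, -0.00107217, -0.0002625 ,
       -0.00076897,  0.00051577]), 'joint_torque': array([ 1.36510835e-04, -5.96457875e+01,  1.60839289e+00, -2.81195909e+01,
        1.25771662e-02,  9.23598156e-03,  1.15206439e-05]), 'eef_pos': array([0.22667673, 0.63505448, 0.19127895]), 'tool_rot': array([-9.54558907e-05,  1.70557773e-01,  9.85347201e-01, -9.64637158e-04]), 'contact_force': array([-0.67728876,  0.18616719, -0.13736256]), 'torque': array([-0.02701829,  0.02138383,  0.03803483]), 'gripper_width': 1.0046966435308686}
[5.09030002e-01 1.42060119e-04 1.00302760e+00] [1.20231314 0.4578045  1.00635805] [[-3.22090301e-04 -9.65812972e-01 -2.59239658e-01  6.53967706e-02]
 [ 9.99999786e-01 -1.63290513e-04 -6.34093324e-04  2.77760710e-04]
 [ 5.70084181e-04 -2.59239806e-01  9.65812817e-01 -1.83816153e-01]
 [ 0.00000000e+00  0.00000000e+00  0.00000000e+00  1.00000000e+00]] [[-0.942  0.336 -0.   ]
 [ 0.336  0.942 -0.001]
 [-0.    -0.001 -1.   ]]
```

View pics/top0.png

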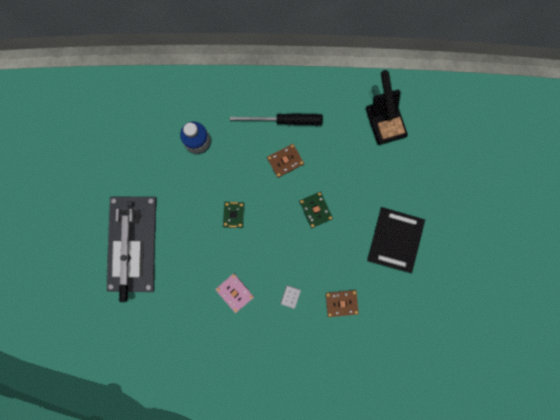

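View pics/scene0.png

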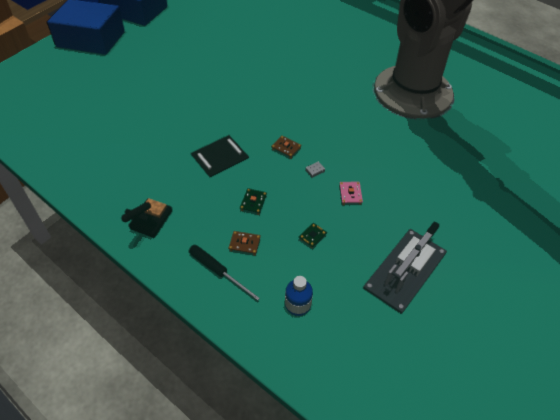

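Top view: the heatsink is the light plate under the clamp arm (126,258). The other light or copper thing, a dark holder at (387,118), is not it. Candidates for the power board are green (316,210), brown (286,160) and (342,303), and pink (235,293), so I choose green (316,210). The control board is green (234,214), the can is the light box (291,297), the cradle is (397,240), and the clamp grip is at (124,293). Now I'll measure these and take a close crop of the choice.

```bash
cat > m.py <<'E'
from h import *
c=cam('top'); im=c['img']; hsv=cv2.cvtColor(im,cv2.COLOR_RGB2HSV)
def rect(name,mask,box,z):
    x0,y0,x1,y1=box; m=np.zeros(mask.shape,np.uint8); m[y0:y1,x0:x1]=mask[y0:y1,x0:x1]
    m=cv2.morphologyEx(m,cv2.MORPH_CLOSE,np.ones((5,5)))
    cn=max(cv2.findContours(m,cv2.RETR_EXTERNAL,cv2.CHAIN_APPROX_NONE)[0],key=cv2.contourArea)
    P=ray(c,cn[:,0],z)[:,:2]
    (cx,cy),(w,h),a=cv2.minAreaRect((P*1000).astype(np.float32))
    if w<h: w,h,a=h,w,a+90
    a=(a+90)%180-90
    print(name,'c',round(cx,1),round(cy,1),'size',round(w,1),round(h,1),'long axis deg',round(a,1))
bg=np.array([im[330,300],im[180,200]]).mean(0); print(bg)
g=im.astype(int)
nb=((np.abs(g-bg).sum(2)>45)*255).astype(np.uint8)
V=hsv[...,2]; S=hsv[...,1]
rect('power',nb,(295,185,340,235),.013)
rect('control',nb,(215,195,252,235),.013)
rect('can',((V>110)&(S<70)).astype(np.uint8)*255,(275,280,310,315),.012)
rect('cradle',nb,(360,200,430,280),.006)
rect('bed',nb,(100,190,165,296),.010)
W=((V>130)&(S<60)).astype(np.uint8)*255
rect('bar1',W,(380,205,425,230),.014);rect('bar2',W,(370,250,415,275),.014)
rect('heatsinkL',W,(106,236,122,282),.034);rect('heatsinkR',W,(130,236,145,282),.034)
cv2.imwrite('pics/crop1.png',np.hstack([cv2.resize(im[185:235,291:341],(390,390),interpolation=2),cv2.resize(im[190:305,95:210],(390,390),interpolation=2)])[:,:,::-1])
E
python3 m.py
```

```text
[ 62.  124.5 109. ]
power c 624.9 -84.1 size 65.8 53.7 long axis deg 23.6
control c 613.0 87.1 size 55.6 43.8 long axis deg -2.6
can c 444.3 -32.8 size 42.0 31.9 long axis deg -18.1
cradle c 563.0 -256.2 size 122.9 103.1 long axis deg -15.7
bed c 546.2 300.3 size 207.5 104.4 long axis deg 0.5
bar1 c 607.2 -268.9 size 56.8 7.0 long axis deg 74.0
bar2 c 518.9 -243.8 size 56.2 7.2 long axis deg 75.0
heatsinkL c 512.7 322.7 size 81.6 18.9 long axis deg 2.0
heatsinkR c 518.4 285.3 size 71.2 18.8 long axis deg 2.0
```

View pics/crop1.png

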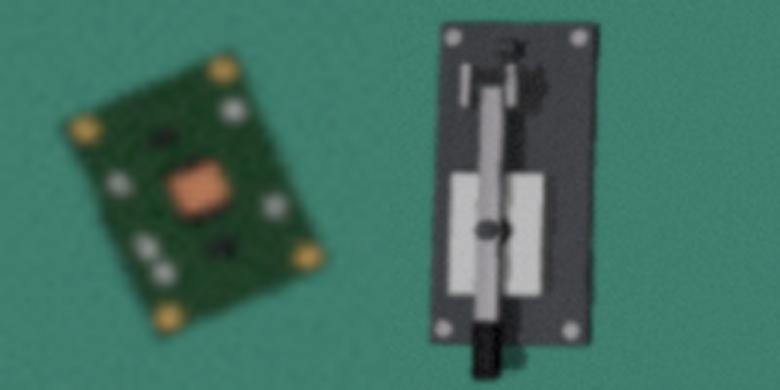

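The left crop is the green board with the copper block and brass feet, so it is the power board. The right crop is the clamp with the light heatsink plate under the arm and the black grip at the bottom. Next I go above the clamp for a close look.

Run:
```python
from h import *
c=cam('top'); print(ray(c,[[124,293],[124,285],[124,300]],.055).round(4))
to_tool([.47,.30,.26],np.radians(90))
```

```text
[[0.4495 0.2983 0.055 ]
 [0.4653 0.2988 0.055 ]
 [0.4356 0.2979 0.055 ]]
tcp [0.2268 0.6354 0.1918] shift cm [-34.18 -23.42  -6.79]
rz deg -19.6
```

move_arm:
  commands: "1 -3.1 -2.13 -0.62 0 0 0;1 -3.1 -2.13 -0.62 0 0 0;1 -3.1 -2.13 -0.62 0 0 0;1 -3.1 -2.13 -0.62 0 0 0;1 -3.1 -2.13 -0.62 0 0 0;1 -3.1 -2.13 -0.62 0 0 0;1 -3.1 -2.13 -0.62 0 0 0;1 -3.1 -2.13 -0.62 0 0 0;1 -3.1 -2.13 -0.62 0 0 0;1 -3.1 -2.13 -0.62 0 0 0;1 -3.1 -2.13 -0.62 0 0 0"

```text
t: 1.17
eef_pos: [0.47, 0.2987, 0.261]
tool_rot: [0.0, 0.171, 0.985, 0.0]
contact_force: [1.0, 0.1, 0.4]
gripper_width: 1.001
```

move_arm:
  commands: "1 0 0 0 0 0 -6.5;1 0 0 0 0 0 -6.5;1 0 0 0 0 0 -6.5;1 0 0 0 0 0 0;1 0 0 0 0 0 0;1 0 0 0 0 0 0;1 0 0 0 0 0 0"

```text
t: 1.75
eef_pos: [0.4692, 0.3006, 0.2605]
tool_rot: [-0.0, 0.002, 1.0, -0.0]
contact_force: [0.2, -0.7, 0.0]
gripper_width: 0.998
```

Run:
```python
from h import *
to_tool([.47,.30,.26],np.radians(90))
c=cam('wrist','w1.png')
```

```text
tcp [0.4692 0.3006 0.2605] shift cm [-0.08 -0.06  0.05]
rz deg -0.2
```

View pics/w1.png

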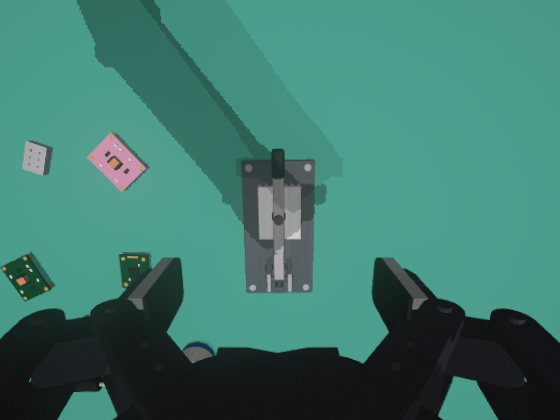

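The close view shows the clamp squarely: bed corners (243,160), (314,160), (313,292) and (246,292), the grip spans (278,150)-(278,172), and the heatsink is (258-300, 186-240).

Run:
```python
from h import *
c=cam('wrist')
print('bed corners',ray(c,[[243,160],[314,160],[313,292],[246,292]],.01).round(4))
b=ray(c,[[243,160],[314,160],[313,292],[246,292]],.01)
x=((b[2]+b[3])-(b[0]+b[1]))[:2];print('yaw',np.degrees(np.arctan2(x[1],x[0])),'origin',b.mean(0)[:2]-.03*x/np.linalg.norm(x))
print('grip top',ray(c,[[278,149],[278,173],[272,160],[285,160]],.059).round(4))
print('hs top',ray(c,[[258,186],[299,186],[301,240],[258,240]],.034).round(4))
```

```text
bed corners [[0.4498 0.2541 0.01  ]
 [0.4502 0.3504 0.01  ]
 [0.6497 0.3541 0.01  ]
 [0.6493 0.2522 0.01  ]]
yaw 0.25594403061332927 origin [0.51972181 0.30256737]
grip top [[0.4317 0.3016 0.059 ]
 [0.4605 0.3015 0.059 ]
 [0.4448 0.2943 0.059 ]
 [0.4448 0.3099 0.059 ]]
hs top [[0.4812 0.2753 0.034 ]
 [0.4814 0.3289 0.034 ]
 [0.5565 0.3327 0.034 ]
 [0.5562 0.2738 0.034 ]]
```

move_arm:
  commands: "0.5 0.5 0.03 3 0 0 0;0.5 0.5 0.03 3 0 0 0;0.5 0.5 0.03 3 0 0 0;0.5 0.5 0.03 3 0 0 0;0.5 0 0 3 0 0 0;0.5 0 0 3 0 0 0;0.5 0 0 3 0 0 0;0.5 0 0 1.8 0 0 0;0.5 0 0 0 0 0 0;0 0 0 0 0 0 0;0 0 0 0 0 0 0;0 0 0 0 0 0 0"
  force: 25

```text
t: 2.85
eef_pos: [0.4505, 0.3026, 0.0342]
tool_rot: [0.001, 0.001, 1.0, 0.001]
contact_force: [-0.5, 0.6, -0.6]
gripper_width: 0.078
```

move_arm:
  commands: "0 0 0 0 0 0 0;0 0 0 0 0 0 0;0 0 0 0 0 0 0"

```text
t: 3.1
eef_pos: [0.4497, 0.3021, 0.0333]
tool_rot: [0.001, 0.001, 1.0, 0.0]
contact_force: [0.2, 0.2, -0.2]
gripper_width: 0.001
```

The gripper closed on nothing, so I take a look.

Run:
```python
from h import *
c=cam('wrist','w2.png'); s=cam('scene'); im=s['img']
cv2.imwrite('pics/w2.png',np.hstack([c['img'],cv2.resize(im[190:330,340:480],(420,420))])[:,:,::-1][:, 180:])
print(proj(c,[[.45,.302,.05],[.45,.302,.033],[.605,.302,.05]]))
```

```text
[[276.98617653 245.84498004]
 [276.99844523 235.61264352]
 [277.67629539 451.43525467]]
```

View pics/w2.png

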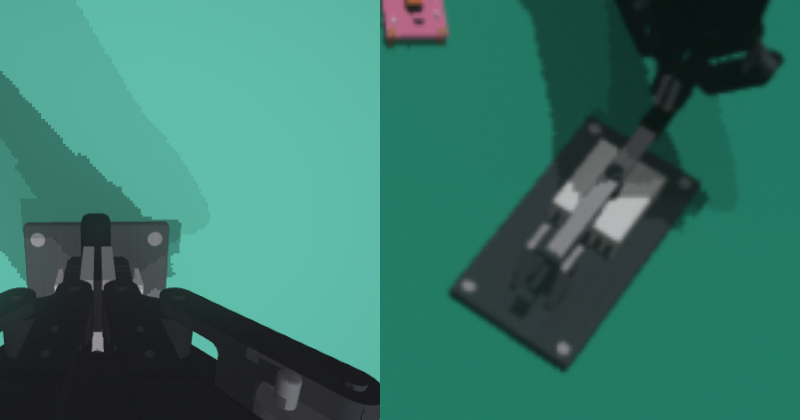

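Run:
```python
from h import *
c=cam('wrist')
print('state',bot.get_obs()['gripper_width'],tool()[0])
for x in(.432,.468):
  for z in(.041,.059): print(x,z,proj(c,[[x,.294,z],[x,.310,z]]).round().tolist())
cv2.imwrite('pics/w3.png',cv2.resize(np.clip(c['img'][190:360,180:380].astype(float)*2.2,0,255).astype(np.uint8),(800,600),interpolation=0)[:,:,::-1][:600])
s=cam('scene'); print(proj(s,[[.432,.302,.05],[.468,.302,.05],tool()[0],tool()[0]+[0,0,.05]]).round())
```

```text
state 0.0015370454767196851 [0.44937386 0.30179698 0.03275893]
0.432 0.041 [[263.0, 211.0], [291.0, 211.0]]
0.432 0.059 [[262.0, 220.0], [293.0, 220.0]]
0.468 0.041 [[264.0, 269.0], [291.0, 269.0]]
0.468 0.059 [[263.0, 283.0], [292.0, 283.0]]
[[436. 224.]
 [428. 234.]
 [430. 233.]
 [436. 220.]]
```

View pics/w3.png

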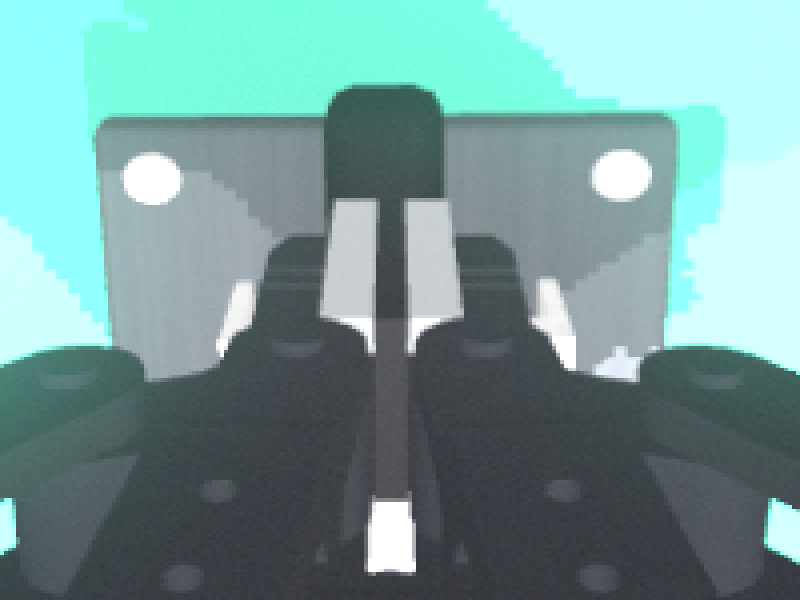

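move_arm:
  commands: "0.5 0 0 0 0 0 0;0.5 0 0 0 0 0 0;0.5 0 0 0 0 0 0;0.5 0 0 0 0 0 0;0.5 0 0 0 0 0 0"

```text
t: 3.72
eef_pos: [0.4493, 0.3017, 0.0324]
tool_rot: [-0.0, 0.001, 1.0, -0.0]
contact_force: [-0.4, 0.5, -0.4]
gripper_width: 0.499
```

Run:
```python
from h import *
print('state',bot.get_obs()['gripper_width'],tool()[0],bot.get_obs()['contact_force'])
c=cam('wrist');s=cam('scene');t=cam('top')
a=cv2.resize(np.clip(c['img'][180:350,180:380].astype(float)*2,0,255).astype(np.uint8),(494,420),interpolation=0)
b=cv2.resize(np.clip(s['img'][195:265,390:440].astype(float)*2,0,255).astype(np.uint8),(300,420),interpolation=0)
cv2.imwrite('pics/w4.png',np.hstack([a,b])[:,:,::-1])
```

```text
state 0.49877297548045396 [0.44928089 0.30165857 0.03244348] [-0.35204034  0.52216529 -0.414698  ]
```

View pics/w4.png

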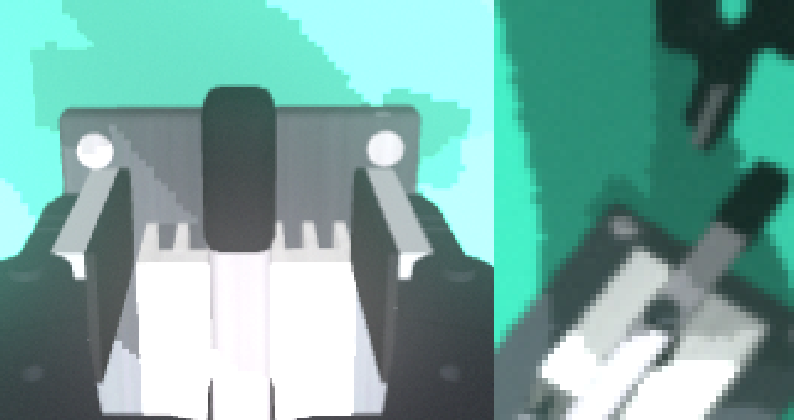

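Run:
```python
from h import *
c=cam('wrist');s=cam('scene')
for z in(.032,.045,.06,.075): print(z,'wrist tip',ray(c,[[230,248],[322,248]],z).round(3).tolist(),'scene',ray(s,[[424.5,219]],z).round(3).tolist())
print(proj(s,[[.449,.281,.033]]))
```

```text
0.032 wrist tip [[0.458, 0.272, 0.032], [0.458, 0.33, 0.032]] scene [[0.422, 0.271, 0.032]]
0.045 wrist tip [[0.453, 0.275, 0.045], [0.453, 0.328, 0.045]] scene [[0.432, 0.274, 0.045]]
0.06 wrist tip [[0.447, 0.277, 0.06], [0.447, 0.325, 0.06]] scene [[0.444, 0.277, 0.06]]
0.075 wrist tip [[0.441, 0.279, 0.075], [0.441, 0.323, 0.075]] scene [[0.456, 0.279, 0.075]]
[[422.41377861 228.28808152]]
```

The finger ends triangulate to about z=0.062, although the reported TCP is 0.032 at half open. The pads closed above the grip, so I must go deeper, and I will do it gradually while watching the force.

move_arm:
  commands: "0.5 0.4 0 0 0 0 0;0.5 0.3 0 1 0 0 0;0.5 0 0 0.7 0 0 0;0.5 0 0 0 0 0 0"

```text
t: 4.3
eef_pos: [0.4407, 0.3009, 0.0136]
tool_rot: [-0.001, 0.001, 1.0, -0.001]
contact_force: [-0.1, -0.6, -0.0]
gripper_width: 0.505
```

move_arm:
  commands: "0 0 0 0 0 0 0;0 0 0 0 0 0 0;0 0 0 0 0 0 0;0 0 0 0 0 0 0;0 0 0 0 0 0 0;0 0 0 0 0 0 0"

```text
t: 4.8
eef_pos: [0.4423, 0.3011, 0.0155]
tool_rot: [-0.0, 0.001, 1.0, -0.0]
contact_force: [-0.9, -2.3, 0.2]
gripper_width: 0.172
```

move_arm:
  commands: "0 -0.08 0 -1.63 0 0 0;0 -0.24 0 -1.61 0 0 0;0 -0.4 0 -1.58 0 0 0;0 -0.56 0 -1.53 0 0 0;0 -0.71 0 -1.47 0 0 0;0 -0.85 0 -1.39 0 0 0"

```text
t: 5.3
eef_pos: [0.472, 0.3012, 0.1085]
tool_rot: [0.001, 0.002, 1.0, 0.0]
contact_force: [5.5, -0.9, -7.4]
gripper_width: 0.167
```

move_arm:
  commands: "0 -0.99 0 -1.3 0 0 0;0 -1.11 0 -1.19 0 0 0;0 -1.22 0 -1.07 0 0 0;0 -1.32 0 -0.95 0 0 0;0 -1.41 0 -0.81 0 0 0;0 -1.49 0 -0.66 0 0 0"

```text
t: 5.8
eef_pos: [0.5466, 0.3016, 0.1681]
tool_rot: [0.0, 0.001, 1.0, 0.0]
contact_force: [1.5, -0.6, -2.8]
gripper_width: 0.163
```

move_arm:
  commands: "0 -1.55 0 -0.52 0 0 0;0 -1.59 0 -0.36 0 0 0;0 -1.62 0 -0.2 0 0 0;0 -1.63 0 0 0 0 0;0 0 0 0 0 0 0;0.5 0 0 0 0 0 0;0.5 0 0 0 0 0 0;0.5 0 0 -1 0 0 0;0.5 0 0 -3 0 0 0;1 0 0 -4 0 0 0;1 0 0 -4 0 0 0;1 0 0 0 0 0 0"

```text
t: 6.8
eef_pos: [0.613, 0.3032, 0.3085]
tool_rot: [0.006, 0.001, 1.0, 0.004]
contact_force: [1.3, 0.1, 1.6]
gripper_width: 0.902
```

Run:
```python
from h import *
c=cam('scene'); t=cam('top')
cv2.imwrite('pics/s5.png',np.hstack([cv2.resize(c['img'][150:320,340:500],(395,420)),cv2.resize(t['img'][190:310,90:200],(385,420))])[:,:,::-1])
```

```text
(no output)
```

View pics/s5.png

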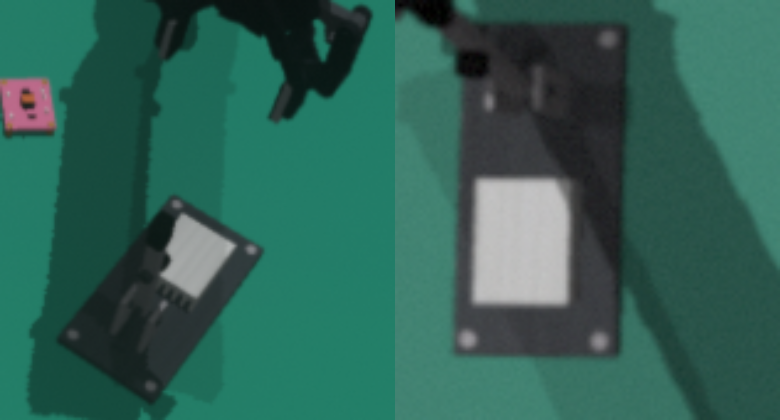

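The clamp arm stands up, leaning slightly back (hinge/grip near (470,65) in the right half), and the heatsink is clear at (470-570,178-305). Eight pictures viewed so far.

```bash
cat >> m.py <<'E'
print('--- now')
rect('heatsink',W,(105,236,150,282),.034)
to_tool([.52,.303,.10],np.radians(90))
E
python3 m.py | sed -n '/now/,$p'
```

```text
--- now
heatsink c 518.1 303.9 size 71.3 56.7 long axis deg 1.2
tcp [0.6095 0.3016 0.2991] shift cm [ 8.96  0.1  19.9 ]
rz deg -0.1
```

move_arm:
  commands: "0.85 3 0.05 0 0 0 0;0.85 3 0.05 0 0 0 -1;0.85 3 0.1 0 0 0 0;0.85 0.1 0 4 0 0 0;0.85 0 0 4 0 0 0;0.85 0 0 4 0 0 0;0.85 0 0 4 0 0 0;0.85 0 0 4 0 0 0;0.85 0 0 4 0 0 0;0.85 0 0 2 0 0 0;0.85 0 0 0 0 0 0;0.85 0 0 0 0 0 0"

```text
t: 7.95
eef_pos: [0.5172, 0.302, 0.0366]
tool_rot: [-0.002, -0.008, 1.0, -0.001]
contact_force: [0.5, -0.2, 0.5]
gripper_width: 0.852
```

Run:
```python
from h import *
to_tool([.518,.304,.02],np.radians(91.2))
c=cam('wrist','w6.png');s=cam('scene')
cv2.imwrite('pics/w6.png',np.hstack([cv2.resize(c['img'][130:420,80:480],(500,362)),cv2.resize(s['img'][195:295,360:440],(290,362))])[:,:,::-1])
```

```text
tcp [0.5172 0.302  0.0366] shift cm [-0.09  0.2   1.66]
rz deg -0.3
```

View pics/w6.png

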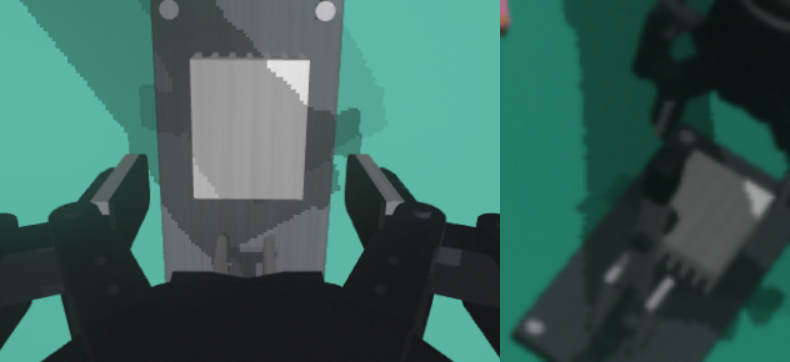

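move_arm:
  commands: "0.8 -0.1 0.15 1.6 0 0 -0.3;0.8 0 0 0.6 0 0 0;0.8 0 0 0.4 0 0 0;0.8 0 0 0.3 0 0 0;0.8 0 0 0 0 0 0;0.8 0 0 0 0 0 0"

```text
t: 8.55
eef_pos: [0.5202, 0.3046, 0.0097]
tool_rot: [0.0, -0.01, 1.0, 0.0]
contact_force: [-0.1, -0.1, -0.2]
gripper_width: 0.801
```

move_arm:
  commands: "0.8 0 0 0.3 0 0 0;0.8 0 0 0.2 0 0 0;0.8 0 0 0 0 0 0"

```text
t: 8.8
eef_pos: [0.5197, 0.3044, 0.0039]
tool_rot: [-0.0, -0.01, 1.0, -0.0]
contact_force: [0.7, 0.3, -0.3]
gripper_width: 0.803
```

move_arm:
  commands: "0.8 0 0 0.3 0 0 0;0.8 0 0 0.2 0 0 0;0.8 0 0 0 0 0 0"

```text
t: 9.05
eef_pos: [0.5196, 0.3043, -0.0013]
tool_rot: [-0.0, -0.01, 1.0, -0.0]
contact_force: [-1.5, 0.2, 0.3]
gripper_width: 0.802
```

move_arm:
  commands: "0.8 0 0 0.3 0 0 0;0.8 0 0 0.2 0 0 0;0.8 0 0 0 0 0 0"

```text
t: 9.3
eef_pos: [0.5196, 0.3043, -0.0063]
tool_rot: [-0.0, -0.01, 1.0, -0.0]
contact_force: [-0.3, 0.0, -0.0]
gripper_width: 0.801
```

move_arm:
  commands: "0.8 0 0 0.2 0 0 0;0.8 0 0 0.2 0 0 0;0.8 0 0 0 0 0 0"

```text
t: 9.55
eef_pos: [0.5197, 0.3044, -0.0102]
tool_rot: [-0.0, -0.01, 1.0, -0.0]
contact_force: [-0.1, -0.6, -0.9]
gripper_width: 0.802
```

move_arm:
  commands: "0.8 0 0 0.2 0 0 0;0.8 0 0 0.2 0 0 0;0.8 0 0 0 0 0 0"

```text
t: 9.8
eef_pos: [0.5197, 0.3043, -0.0142]
tool_rot: [-0.0, -0.01, 1.0, -0.0]
contact_force: [-0.4, 0.3, 0.5]
gripper_width: 0.796
```

move_arm:
  commands: "0.4 0 0 0 0 0 0;0.4 0 0 0 0 0 0;0.4 0 0 0 0 0 0;0.4 0 0 0 0 0 0;0.4 0 0 0 0 0 0"
  force: 50

```text
t: 10.22
eef_pos: [0.5201, 0.3045, -0.0134]
tool_rot: [0.0, -0.01, 1.0, 0.0]
contact_force: [-1.3, -0.8, 5.8]
gripper_width: 0.635
```

move_arm:
  commands: "0.4 0 0 -0.5 0 0 0;0.4 0 0 -1 0 0 0;0.4 0 0 -2 0 0 0;0.4 0 0 -2 0 0 0;0.4 0 0 0 0 0 0;0.4 0 0 0 0 0 0"

```text
t: 10.72
eef_pos: [0.5208, 0.3051, 0.0425]
tool_rot: [0.001, -0.01, 1.0, 0.001]
contact_force: [0.2, -0.6, -2.9]
gripper_width: 0.631
```

Run:
```python
from h import *
print(tool())
c=cam('wrist');s=cam('scene')
cv2.imwrite('pics/w7.png',np.hstack([cv2.resize(c['img'][130:420,80:480],(500,362)),cv2.resize(s['img'][195:295,360:440],(290,362))])[:,:,::-1])
```

```text
(array([0.52079018, 0.30511425, 0.04245226]), array([[-0.99979318, -0.0202154 ,  0.00222227],
       [-0.02021161,  0.99979425,  0.00171578],
       [-0.0022565 ,  0.00167051, -0.99999606]]))
```

View pics/w7.png

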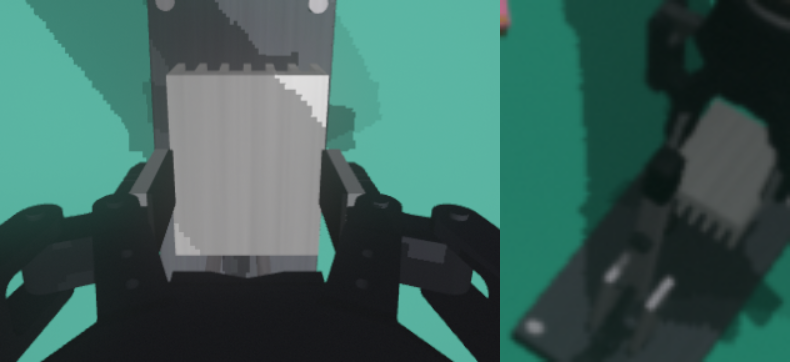

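The heatsink is held, its top at crop corners (167,75)-(328,75)-(319,255)-(176,255), and the gripper opening of 0.63 fits 56 mm. Ten pictures viewed.

Run:
```python
from h import *
c=cam('wrist'); f=np.array([[167,75],[328,75],[319,255],[176,255]],float); uv=np.c_[80+f[:,0]*.8,130+f[:,1]*290/362]
P=ray(c,uv,.090); print(P.round(4),P.mean(0))
p,Rm=tool(); d=Rm.T@(P.mean(0)-p); print('heatsink in tool',d.round(4))
yaw=np.radians(-15.9); y=np.array([-np.sin(yaw),np.cos(yaw)]) 
to_tool([.563,-.2563,.115],np.radians(74.1))
```

```text
[[0.4817 0.2762 0.09  ]
 [0.4806 0.3316 0.09  ]
 [0.5527 0.3335 0.09  ]
 [0.5539 0.2772 0.09  ]] [0.51721129 0.30463446 0.09      ]
heatsink in tool [ 0.0019  0.0006 -0.0498]
tcp [0.519  0.304  0.0402] shift cm [ -3.24 -56.12  -7.43]
rz deg 17.1
```

move_arm:
  commands: "0.4 0 0 -4 0 0 0;0.4 0 -1 -3.4 0 0 0;0.4 -0.2 -4 0 0 0 0;0.4 -0.25 -4 0 0 0 0;0.4 -0.25 -4 0 0 0 0;0.4 -0.25 -4 0 0 0 0;0.4 -0.25 -4 0 0 0 0;0.4 -0.25 -4 0 0 0 0;0.4 -0.25 -4 0 0 0 0;0.4 -0.25 -4 0 0 0 0;0.4 -0.25 -4 0 0 0 0;0.4 -0.25 -4 0 0 0 0"

```text
t: 11.87
eef_pos: [0.5517, -0.1067, 0.1141]
tool_rot: [-0.001, -0.01, 1.0, 0.0]
contact_force: [0.5, 0.6, -2.0]
gripper_width: 0.635
```

move_arm:
  commands: "0.4 -0.25 -4 0 0 0 0;0.4 -0.25 -4 0 0 0 0;0.4 -0.25 -4 0 0 0 0;0.4 -0.25 -3 0 0 0 0;0.4 0 0 0 0 0 6;0.4 0 0 0 0 0 6;0.4 0 0 0 0 0 5;0.4 0 0 0 0 0 0;0.4 0 0 0 0 0 0;0.4 0 0 0 0 0 0;0.4 0 0 0 0 0 0"

```text
t: 12.78
eef_pos: [0.5656, -0.2544, 0.1148]
tool_rot: [-0.0, 0.137, 0.991, 0.0]
contact_force: [0.3, -0.1, -1.6]
gripper_width: 0.632
```

Run:
```python
from h import *
to_tool([.565,-.257,-.016],np.radians(74.1))
c=cam('wrist','w8.png')
```

```text
tcp [ 0.5656 -0.2544  0.1148] shift cm [-0.02 -0.27 13.08]
rz deg 0.2
```

View pics/w8.png

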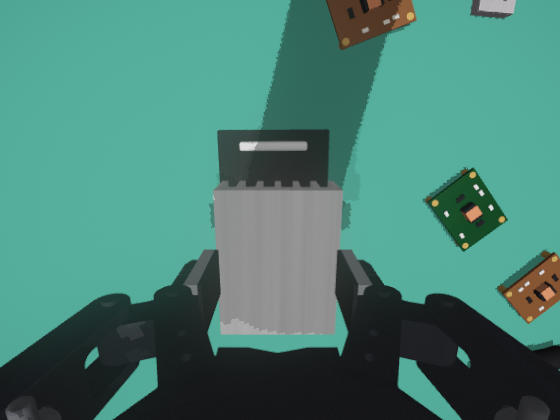

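The heatsink is above the cradle: plate edge (219,130)-(329,130), bar (240..307,146), heatsink top (215,191)-(342,189)-(336,333)-(221,334).

Run:
```python
from h import *
c=cam('wrist')
e=ray(c,[[219,130],[329,130]],.006); b=ray(c,[[240,146],[307,146]],.014); h=ray(c,[[215,191],[342,189],[336,333],[221,334]],.1148+.0475)
d=e[1]-e[0]; print('yaw',np.degrees(np.arctan2(-d[0],d[1])), np.linalg.norm(d))
xd=np.array([d[1],-d[0],0])/np.linalg.norm(d)
print('cradle from edge',e.mean(0)+.06*xd,'from bar',b.mean(0)+.046*xd,'hs',h.mean(0)); d=h[1]-h[0];print(np.degrees(np.arctan2(-d[0],d[1])),np.linalg.norm(d))
```

```text
yaw -15.774607799197819 0.09848849253917592
cradle from edge [ 0.56391808 -0.25697013  0.006     ] from bar [ 0.56348369 -0.25724207  0.014     ] hs [ 0.56458995 -0.25342643  0.1623    ]
-14.838761229415057 0.055563470185209095
```

move_arm:
  commands: "0.4 0 -0.35 3 0 0 0.5;0.4 0 0 3 0 0 0;0.4 0 0 3 0 0 0;0.4 0 0 2 0 0 0;0.4 0 0 1 0 0 0;0.4 0 0 0.6 0 0 0;0.4 0 0 0.4 0 0 0;0.4 0 0 0 0 0 0;0.4 0 0 0 0 0 0;0.4 0 0 0 0 0 0"

```text
t: 13.72
eef_pos: [0.5658, -0.2585, -0.0135]
tool_rot: [0.001, 0.142, 0.99, -0.0]
contact_force: [0.1, -0.1, -2.5]
gripper_width: 0.627
```

move_arm:
  commands: "0.4 0 0 0.2 0 0 0;0.4 0 0 0.1 0 0 0;0.4 0 0 0 0 0 0;0.4 0 0 0 0 0 0;0.4 0 0 0 0 0 0"

```text
t: 14.13
eef_pos: [0.5653, -0.2582, -0.0173]
tool_rot: [0.0, 0.142, 0.99, -0.0]
contact_force: [0.8, -0.1, 2.8]
gripper_width: 0.634
```

Contact (force turned to +2.8 N). Release, go up, look.

move_arm:
  commands: "0.75 0 0 -0.2 0 0 0;0.85 0 0 0 0 0 0;0.85 0 0 0 0 0 0;0.85 0 0 -2 0 0 0;1 0 0 -4 0 0 0;1 0 0 -4 0 0 0;1 0 0 -4 0 0 0;1 0 0 -4 0 0 0;1 0 0 -2 0 0 0;1 0 0 0 0 0 0;1 0 0 0 0 0 0;1 0 0 0 0 0 0"

```text
t: 15.13
eef_pos: [0.5641, -0.2576, 0.1832]
tool_rot: [-0.001, 0.142, 0.99, 0.0]
contact_force: [-0.1, 1.0, -0.2]
gripper_width: 1.001
```

Run:
```python
from h import *
c=cam('wrist'); V=cv2.cvtColor(c['img'],cv2.COLOR_RGB2HSV)
m=((V[...,2]>95)&(V[...,1]<50)).astype(np.uint8)
m=cv2.morphologyEx(m,cv2.MORPH_CLOSE,np.ones((5,5)))
for cn in cv2.findContours(m,0,cv2.CHAIN_APPROX_NONE)[0]:
    if cv2.contourArea(cn)>150: 
        for z in(.014,.03):
            P=ray(c,cn[:,0],z)[:,:2]*1000; print(z,[np.round(v,1) for v in cv2.minAreaRect(P.astype(np.float32))],cv2.boundingRect(cn))
cv2.imwrite('pics/w9.png',c['img'][:,:,::-1]); print(tool())
to_tool([.625,-.084,.15],np.radians(113.6))
```

```text
0.014 [array([955.5, -88.9]), array([74.1, 44.6]), np.float64(88.5)] (441, 396, 53, 24)
0.03 [array([935. , -95.7]), array([70.7, 42.6]), np.float64(88.5)] (441, 396, 53, 24)
0.014 [array([ 570.1, -259.6]), array([60. , 86.4]), np.float64(73.9)] (250, 152, 55, 76)
0.03 [array([ 567. , -258.7]), array([57.3, 82.5]), np.float64(73.9)] (250, 152, 55, 76)
0.014 [array([ 518.7, -245.6]), array([58.9,  7.5]), np.float64(73.6)] (249, 139, 55, 8)
0.03 [array([ 517.9, -245.3]), array([56.3,  7.2]), np.float64(73.6)] (249, 139, 55, 8)
0.014 [array([448.2, -35.2]), array([30.6, 32. ]), np.float64(71.0)] (440, 0, 33, 35)
0.03 [array([450.6, -44.4]), array([29.2, 30.6]), np.float64(71.0)] (440, 0, 33, 35)
(array([ 0.56377931, -0.2574919 ,  0.18259923]), array([[-9.59647108e-01,  2.81194824e-01, -2.62642372e-03],
       [ 2.81193302e-01,  9.59650689e-01,  9.39395733e-04],
       [ 2.78460255e-03,  1.62955639e-04, -9.99996110e-01]]))
tcp [ 0.5638 -0.2575  0.1826] shift cm [-1.01 18.37  3.26]
rz deg -39.9
```

View pics/w9.png

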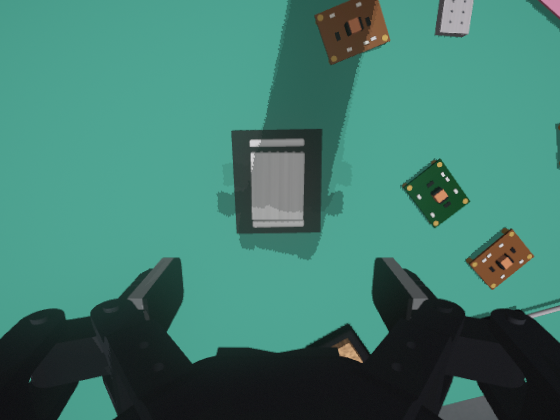

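The heatsink stands between the bars: front edge at row 152, rear ~219, bars at rows 143 and 223. The power board is at (435,193). Twelve pictures viewed, so the rest are numeric.

```bash
cat > b.py <<'E'
from h import *
def board(c,near,zt,lo=None,minA=200):
    "board mask: dark-green pixels near a world point; rect on plane zt"
    im=c['img']; hsv=cv2.cvtColor(im,cv2.COLOR_RGB2HSV)
    d=(np.abs(im.astype(int)-np.median(im.reshape(-1,3),0)).sum(2)>60)
    m=np.zeros(im.shape[:2],np.uint8); u=proj(c,[[*near,zt]])[0]
    s=int(np.linalg.norm(proj(c,[[near[0]+.048,near[1],zt]])[0]-u)); x,y=u.astype(int)
    x0,y0=max(x-s,0),max(y-s,0); m[y0:y+s,x0:x+s]=d[y0:y+s,x0:x+s]
    m=cv2.morphologyEx(m,cv2.MORPH_CLOSE,np.ones((5,5)))
    cn=max(cv2.findContours(m,0,cv2.CHAIN_APPROX_NONE)[0],key=cv2.contourArea)
    P=(ray(c,cn[:,0],zt)[:,:2]*1000).astype(np.float32); (cx,cy),(w,h),a=cv2.minAreaRect(P)
    if w<h:w,h,a=h,w,a+90
    a=(a+90)%180-90; print('board',round(cx,1),round(cy,1),round(w,1),round(h,1),'deg',round(a,1)); return cx/1000,cy/1000,a
E
python3 - <<'E'
from b import *
c=cam('wrist'); yaw=np.radians(-15.9); xd=np.array([np.cos(yaw),np.sin(yaw),0]);yd=np.array([-xd[1],xd[0],0])
C=np.array([.5635,-.257,0])
for n,u,z in(('front',[278,152],.03),('barfront in',[278,147],.014),('left',[251,185],.03),('right',[304.5,185],.03),('plateL',[234,180],.006),('plateR',[322,180],.006)):
    P=ray(c,[u],z)[0]-C; print(n,(P@xd*1000).round(1),(P@yd*1000).round(1))
board(c,[.625,-.084],.013)
E
```

```text
front -37.9 0.7
barfront in -42.0 0.8
left -3.1 -28.5
right -2.7 28.9
plateL -4.7 -49.9
plateR -3.9 50.9
board 624.2 -86.3 70.2 53.6 deg 24.5
```

move_arm:
  commands: "1 -0.2 3.6 0.8 0 0 0;1 -0.2 3.6 0.8 0 0 0;1 -0.2 3.6 0.8 0 0 0;1 -0.2 3.6 0.8 0 0 0;1 -0.2 3.7 0.8 0 0 0;1 0 0 0 0 0 -6.7;1 0 0 0 0 0 -6.7;1 0 0 0 0 0 -6.7;1 0 0 0 0 0 -6.7;1 0 0 0 0 0 -6.7;1 0 0 0 0 0 -6.7;1 0 0 0 0 0 0"

```text
t: 16.23
eef_pos: [0.6244, -0.0872, 0.1426]
tool_rot: [-0.001, -0.209, 0.978, 0.0]
contact_force: [0.4, -0.7, 0.2]
gripper_width: 0.997
```

move_arm:
  commands: "0.85 0 0 2.5 0 0 0;0.85 0 0 0 0 0 0;0.85 0 0 0 0 0 0;0.85 0 0 0 0 0 0"

```text
t: 16.57
eef_pos: [0.6251, -0.0872, 0.1191]
tool_rot: [-0.0, -0.206, 0.979, 0.0]
contact_force: [-0.5, 1.0, 0.4]
gripper_width: 0.849
```

Run:
```python
from b import *
c=cam('wrist','w10.png'); x,y,a=board(c,[.6245,-.0855],.013)
to_tool([x,y,-.019],np.radians(90+a))
```

```text
board 625.8 -86.0 91.5 90.9 deg -66.2
tcp [ 0.6256 -0.0872  0.1196] shift cm [-0.06  0.1  13.86]
rz deg -90.0
```

View pics/w10.png

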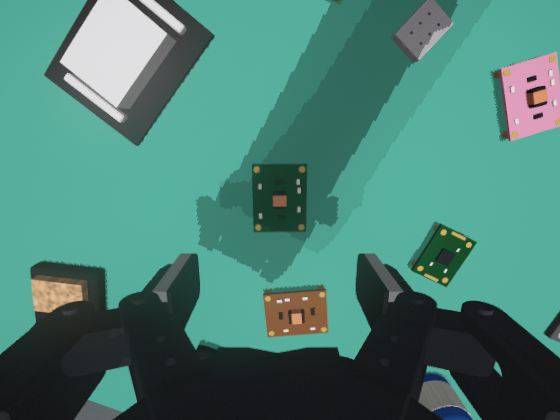

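The view is centred on the green power board: corners (252,164), (307,163), (307,231), (254,232). The brown one stands clear behind it at (297,310). Thirteen pictures viewed.

Run:
```python
from b import *
c=cam('wrist'); P=ray(c,[[252,164],[307,163],[307,231],[254,232]],.013); print(P.round(4)); d=P[2]+P[3]-P[0]-P[1]; a=np.degrees(np.arctan2(d[1],d[0])); print(P.mean(0),a)
to_tool([*P.mean(0)[:2],-.019],np.radians(90+a))
hsv=cv2.cvtColor(c['img'],cv2.COLOR_RGB2HSV); print(hsv[180,270],hsv[180,240],hsv[210,215],c['img'][180,270],c['img'][200,330])
```

```text
[[ 0.6068 -0.1207  0.013 ]
 [ 0.5857 -0.0753  0.013 ]
 [ 0.6448 -0.0475  0.013 ]
 [ 0.6663 -0.0938  0.013 ]]
[ 0.62588089 -0.08432692  0.013     ] 24.717590566911944
tcp [ 0.6259 -0.0872  0.12  ] shift cm [-0.11  0.27 13.9 ]
rz deg -0.9
[ 76 153  60] [ 84 137 127] [ 83 135 130] [24 60 43] [ 50 109  96]
```

move_arm:
  commands: "0.75 -0.1 0.27 3 0 0 -1;0.75 0 0 3.5 0 0 0;0.75 0 0 3 0 0 0;0.75 0 0 2 0 0 0;0.75 0 0 1 0 0 0;0.75 0 0 0.6 0 0 0;0.75 0 0 0.5 0 0 0;0.75 0 0 0 0 0 0;0.75 0 0 0 0 0 0;0.75 0 0 0 0 0 0"

```text
t: 17.5
eef_pos: [0.6263, -0.0844, -0.0155]
tool_rot: [0.001, -0.215, 0.977, -0.0]
contact_force: [1.4, -0.1, -0.2]
gripper_width: 0.751
```

move_arm:
  commands: "0.4 0 0 0.2 0 0 0;0.4 0 0 0 0 0 0;0.4 0 0 0 0 0 0;0.4 0 0 0 0 0 0;0.4 0 0 0 0 0 0;0.4 0 0 0 0 0 0"
  force: 30

```text
t: 18.0
eef_pos: [0.6252, -0.0843, -0.0188]
tool_rot: [0.0, -0.215, 0.977, 0.0]
contact_force: [0.1, 0.3, 0.2]
gripper_width: 0.405
```

Missed again: the opening ran to its target, so the tips are still above the board. Reopen and go lower in small steps, watching the force.

move_arm:
  commands: "0.7 0 0 0 0 0 0;0.7 0 0 0 0 0 0;0.7 0 0 0 0 0 0;0.7 0 0 0 0 0 0;0.7 0 0 0.4 0 0 0;0.7 0 0 0.3 0 0 0;0.7 0 0 0 0 0 0;0.7 0 0 0 0 0 0"

```text
t: 18.67
eef_pos: [0.6247, -0.0843, -0.0263]
tool_rot: [-0.0, -0.215, 0.977, 0.0]
contact_force: [0.1, -0.5, -0.1]
gripper_width: 0.703
```

move_arm:
  commands: "0.7 0 0 0.2 0 0 0;0.7 0 0 0.1 0 0 0;0.7 0 0 0 0 0 0;0.7 0 0 0 0 0 0"

```text
t: 19.0
eef_pos: [0.6251, -0.0843, -0.0289]
tool_rot: [-0.0, -0.215, 0.977, 0.0]
contact_force: [0.8, 0.6, -0.6]
gripper_width: 0.696
```

move_arm:
  commands: "0.45 0 0 0 0 0 0;0.45 0 0 0 0 0 0;0.45 0 0 0 0 0 0;0.45 0 0 0 0 0 0;0.45 0 0 0 0 0 0"

```text
t: 19.42
eef_pos: [0.6266, -0.0846, -0.0272]
tool_rot: [0.001, -0.215, 0.977, -0.0]
contact_force: [-1.5, -0.1, 8.6]
gripper_width: 0.453
```

The tips press on the board's top at TCP z≈-0.028, so the true finger end is about 40 mm behind the reported TCP. Reopen and go about 11 mm lower.

move_arm:
  commands: "0.7 0 0 -0.3 0 0 0;0.7 0 0 0 0 0 0;0.7 0 0 0 0 0 0;0.7 0 0 0 0 0 0;0.7 0 0 0.5 0 0 0;0.7 0 0 0.4 0 0 0;0.7 0 0 0.3 0 0 0;0.7 0 0 0 0 0 0;0.7 0 0 0 0 0 0"

```text
t: 20.17
eef_pos: [0.6248, -0.0843, -0.0384]
tool_rot: [-0.0, -0.215, 0.977, 0.0]
contact_force: [0.0, -0.1, -0.3]
gripper_width: 0.697
```

Run:
```python
from h import *
print(tool()[0],bot.get_obs()['contact_force'])
c=cam('wrist'); t=cam('top')
cv2.imwrite('pics/w11.png',np.hstack([cv2.resize(c['img'][100:400,120:440],(448,420)),cv2.resize(t['img'][180:240,290:340],(350,420))])[:,:,::-1])
```

```text
[ 0.62476949 -0.0842577  -0.03836689] [ 0.00730193 -0.09386472 -0.25380874]
```

View pics/w11.png

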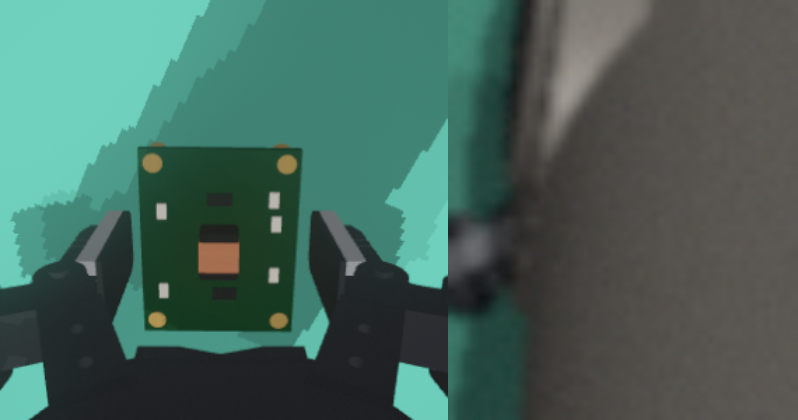

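The board lies square and centred between the pads. Fourteen pictures viewed. Close.

move_arm:
  commands: "0.45 0 0 0 0 0 0;0.45 0 0 0 0 0 0;0.45 0 0 0 0 0 0;0.45 0 0 0 0 0 0;0.45 0 0 0 0 0 0"

```text
t: 20.68
eef_pos: [0.6254, -0.0843, -0.0374]
tool_rot: [0.0, -0.215, 0.977, -0.0]
contact_force: [-1.4, 0.5, 4.6]
gripper_width: 0.572
```

move_arm:
  commands: "0.45 0 0 -0.5 0 0 0;0.45 0 0 -2 0 0 0;0.45 0 0 -4 0 0 0;0.45 0 0 -4 0 0 0;0.45 0 0 -4 0 0 0;0.45 0 0 -2.5 0 0 0;0.45 0 0 0 0 0 0;0.45 0 0 0 0 0 0;0.45 0 0 0 0 0 0"

```text
t: 21.43
eef_pos: [0.6244, -0.0841, 0.1314]
tool_rot: [-0.001, -0.215, 0.977, 0.0]
contact_force: [0.1, -0.4, -0.6]
gripper_width: 0.569
```

```bash
cat >> b.py <<'E'
def held(c,dz,vmax=95,win=(190,130,370,345),lo=None):
    "pose in the tool frame of a dark-green held board, upper face dz above the TCP"
    hsv=cv2.cvtColor(c['img'],cv2.COLOR_RGB2HSV); x0,y0,x1,y1=win
    m=np.zeros(hsv.shape[:2],np.uint8); h=hsv[y0:y1,x0:x1]
    m[y0:y1,x0:x1]=((h[...,1]>110)&(h[...,2]<vmax)&(h[...,0]>45)&(h[...,0]<85))*255 if lo is None else ((h[...,1]<60)&(h[...,2]>lo))*255
    m=cv2.morphologyEx(m,cv2.MORPH_OPEN,np.ones((3,3))); m=cv2.morphologyEx(m,cv2.MORPH_CLOSE,np.ones((15,15)))
    cn=max(cv2.findContours(m,0,cv2.CHAIN_APPROX_NONE)[0],key=cv2.contourArea)
    p,Rm=tool(); P=ray(c,cn[:,0],p[2]+dz); T=((P-p)@Rm)[:,:2]*1000
    (cx,cy),(w,h),a=cv2.minAreaRect(T.astype(np.float32))
    if w<h:w,h,a=h,w,a+90
    a=(a+90)%180-90; print('held in tool mm',round(cx,1),round(cy,1),'size',round(w,1),round(h,1),'rot',round(a,1),cv2.boundingRect(cn))
E
python3 - <<'E'
from b import *
c=cam('wrist','w12.png'); held(c,.051)
print(bot.get_obs()['gripper_width'])
to_tool([.562,-.2567,.13],np.radians(74))
E
```

```text
held in tool mm -0.4 -0.2 size 65.3 50.6 rot 0.0 (220, 203, 116, 131)
0.5672971623327902
tcp [ 0.6239 -0.0841  0.1307] shift cm [ 12.88 -13.06   0.08]
rz deg 40.9
```

move_arm:
  commands: "0.45 2.58 -2.61 0 0 0 0;0.45 2.58 -2.61 0 0 0 0;0.45 2.58 -2.61 0 0 0 0;0.45 2.58 -2.61 0 0 0 0;0.45 2.56 -2.62 0 0 0 0;0.45 0 0 0 0 0 6.8;0.45 0 0 0 0 0 6.8;0.45 0 0 0 0 0 6.8;0.45 0 0 0 0 0 6.8;0.45 0 0 0 0 0 6.8;0.45 0 0 0 0 0 6.8;0.45 0 0 0 0 0 0"

```text
t: 22.48
eef_pos: [0.5621, -0.2564, 0.1302]
tool_rot: [-0.002, 0.141, 0.99, 0.0]
contact_force: [-0.3, 0.0, -0.6]
gripper_width: 0.573
```

move_arm:
  commands: "0.45 0 0 4 0 0 0;0.45 0 0 4 0 0 0;0.45 0 0 0 0 0 0;0.45 0 0 0 0 0 0;0.45 0 0 0 0 0 0"

```text
t: 22.9
eef_pos: [0.5636, -0.2575, 0.0532]
tool_rot: [0.0, 0.138, 0.99, -0.0]
contact_force: [1.1, -0.4, 0.0]
gripper_width: 0.569
```

Run:
```python
from b import *
c=cam('wrist','w13.png'); held(c,.051)
to_tool([.562,-.2567,-.0075],np.radians(74))
```

```text
held in tool mm 1.2 0.3 size 64.0 50.0 rot 0.4 (220, 204, 116, 130)
tcp [ 0.5644 -0.2579  0.0541] shift cm [0.28 0.05 6.16]
rz deg 0.1
```

View pics/w13.png

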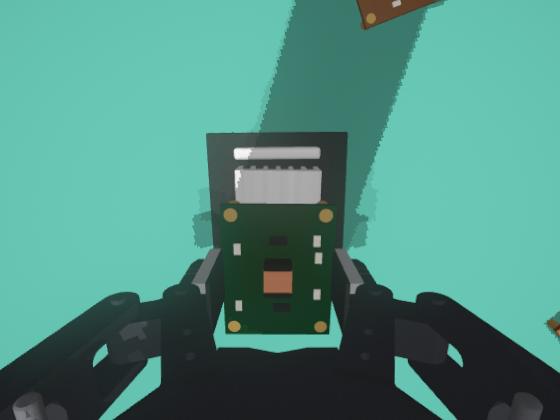

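The board is held above the heatsink, whose front edge is (235,170)-(321,170). Fifteen pictures viewed.

Run:
```python
from b import *
c=cam('wrist'); P=ray(c,[[235,170],[321,170],[235,146],[321,146]],.03); d=P[1]-P[0]; print(np.linalg.norm(d),np.degrees(np.arctan2(-d[0],d[1])))
n=np.array([d[1],-d[0],0])/np.linalg.norm(d); h=P[:2].mean(0)+.036*n; print('hs',h); held(c,.051)
to_tool([*h[:2],-.0075])
```

```text
0.056318979760641756 -15.90950270390109
hs [ 0.56392722 -0.25710955  0.03      ]
held in tool mm 0.6 0.2 size 64.4 50.3 rot 0.2 (220, 204, 116, 130)
tcp [ 0.5648 -0.2579  0.0545] shift cm [0.12 0.05 6.2 ]
```

move_arm:
  commands: "0.45 0.1 0 2.5 0 0 0;0.45 0 0 2 0 0 0;0.45 0 0 0.8 0 0 0;0.45 0 0 0.5 0 0 0;0.45 0 0 0 0 0 0;0.45 0 0 0 0 0 0;0.45 0 0 0 0 0 0"

```text
t: 23.58
eef_pos: [0.5633, -0.2572, -0.0044]
tool_rot: [0.001, 0.139, 0.99, -0.0]
contact_force: [0.1, -0.4, -0.4]
gripper_width: 0.571
```

move_arm:
  commands: "0.45 0 0 0.2 0 0 0;0.45 0 0 0.1 0 0 0;0.45 0 0 0 0 0 0;0.45 0 0 0 0 0 0"

```text
t: 23.92
eef_pos: [0.5631, -0.257, -0.0075]
tool_rot: [0.001, 0.139, 0.99, -0.0]
contact_force: [-0.4, 1.4, 7.4]
gripper_width: 0.568
```

move_arm:
  commands: "0.45 0 0 -0.05 0 0 0;0.65 0 0 0 0 0 0;0.7 0 0 0 0 0 0;0.7 0 0 0 0 0 0;0.7 0 0 -1 0 0 0;0.8 0 0 -3 0 0 0;1 0 0 -4 0 0 0;1 0 0 -4 0 0 0;1 0 0 -4 0 0 0;1 0 0 -3 0 0 0;1 0 0 0 0 0 0;1 0 0 0 0 0 0"

```text
t: 24.92
eef_pos: [0.5635, -0.2573, 0.1845]
tool_rot: [0.002, 0.139, 0.99, -0.0]
contact_force: [-0.8, -0.1, -0.7]
gripper_width: 1.007
```

Run:
```python
from b import *
c=cam('wrist','w14.png'); p=tool()[0]; held(c,.043-p[2],vmax=85,win=(230,120,330,250))
to_tool([.563,-.257,.043],np.radians(74)); to_tool([.613,.087,.13],np.radians(88))
```

```text
held in tool mm -0.2 -0.2 size 62.6 48.6 rot 0.8 (254, 158, 48, 60)
tcp [ 0.5623 -0.2566  0.1825] shift cm [-0.06 -0.02 13.95]
rz deg 0.1
tcp [ 0.5623 -0.2566  0.1825] shift cm [ 4.57 34.43  5.25]
rz deg -13.9
```

Measured without viewing: the power board sits about 0.3 mm off centre at the right size for z=43 mm. On to the control board.

move_arm:
  commands: "1 0.5 3.83 0.4 0 0 0;1 0.5 3.83 0.4 0 0 0;1 0.5 3.83 0.4 0 0 0;1 0.5 3.83 0.4 0 0 0;1 0.5 3.83 0.4 0 0 0;1 0.5 3.83 0.4 0 0 0;1 0.5 3.83 0.4 0 0 0;1 0.5 3.83 0.4 0 0 0;1 0.57 3.8 0.4 0 0 0;1 0 0 1.5 0 0 -6.8;0.8 0 0 0 0 0 -6.8;0.8 0 0 0 0 0 0"

```text
t: 25.97
eef_pos: [0.6107, 0.0877, 0.1279]
tool_rot: [-0.003, 0.017, 1.0, -0.001]
contact_force: [0.4, -0.6, -0.9]
gripper_width: 0.8
```

move_arm:
  commands: "0.8 0 0 0 0 0 0;0.8 0 0 0 0 0 0;0.8 0 0 0 0 0 0"

```text
t: 26.22
eef_pos: [0.6129, 0.0862, 0.1307]
tool_rot: [-0.0, 0.022, 1.0, -0.0]
contact_force: [0.2, 1.0, -0.4]
gripper_width: 0.798
```

Run:
```python
from b import *
c=cam('wrist','w15.png'); p=tool()[0]; print(bot.get_obs()['gripper_width']); held(c,.013-p[2],vmax=85,win=(225,120,340,270))
to_tool([.613,.087,-.038],np.radians(87.4))
```

```text
0.8044028740666379
held in tool mm -0.3 0.8 size 54.6 42.4 rot -0.7 (256, 167, 45, 56)
tcp [0.613  0.0863 0.1309] shift cm [1.000e-02 7.000e-02 1.689e+01]
rz deg 0.1
```

move_arm:
  commands: "0.65 0 0.08 3.5 0 0 -0.7;0.65 0 0 3.5 0 0 0;0.65 0 0 3.5 0 0 0;0.65 0 0 3 0 0 0;0.65 0 0 1.5 0 0 0;0.65 0 0 0.8 0 0 0;0.65 0 0 0.6 0 0 0;0.65 0 0 0.2 0 0 0;0.65 0 0 0 0 0 0;0.65 0 0 0 0 0 0;0.65 0 0 0 0 0 0"

```text
t: 27.18
eef_pos: [0.6139, 0.088, -0.034]
tool_rot: [0.001, 0.014, 1.0, 0.0]
contact_force: [0.6, -0.2, 0.1]
gripper_width: 0.65
```

move_arm:
  commands: "0.35 0 0 0 0 0 0;0.35 0 0 0 0 0 0;0.35 0 0 0 0 0 0;0.35 0 0 0 0 0 0;0.35 0 0 0 0 0 0"

```text
t: 27.6
eef_pos: [0.6136, 0.088, -0.0342]
tool_rot: [0.001, 0.014, 1.0, 0.0]
contact_force: [-1.1, -0.1, 5.4]
gripper_width: 0.474
```

move_arm:
  commands: "0.35 0 0 -0.5 0 0 0;0.35 0 0 -2 0 0 0;0.35 0 0 -4 0 0 0;0.35 0 0 -4 0 0 0;0.35 0 0 -4 0 0 0;0.35 0 0 -2 0 0 0;0.35 0 0 0 0 0 0;0.35 0 0 0 0 0 0;0.35 0 0 0 0 0 0"

```text
t: 28.35
eef_pos: [0.612, 0.0878, 0.1289]
tool_rot: [-0.001, 0.014, 1.0, -0.0]
contact_force: [-0.4, -0.5, -1.1]
gripper_width: 0.475
```

Run:
```python
from b import *
c=cam('wrist','w16.png'); held(c,.048,win=(200,130,360,345))
print(bot.get_obs()['gripper_width'])
to_tool([.5625,-.2567,.13],np.radians(74))
```

```text
held in tool mm -0.1 0.2 size 55.1 42.6 rot 0.0 (230, 212, 96, 109)
0.4773127615856039
tcp [0.6116 0.0877 0.1283] shift cm [  3.92 -34.56  -0.14]
rz deg 14.4
```

move_arm:
  commands: "0.35 0.43 -3.84 0 0 0 0;0.35 0.43 -3.84 0 0 0 0;0.35 0.43 -3.84 0 0 0 0;0.35 0.43 -3.84 0 0 0 0;0.35 0.43 -3.84 0 0 0 0;0.35 0.43 -3.84 0 0 0 0;0.35 0.43 -3.84 0 0 0 0;0.35 0.43 -3.84 0 0 0 0;0.35 0.45 -3.84 0 0 0 0;0.35 0 0 0 0 0 7;0.35 0 0 0 0 0 7;0.35 0 0 0 0 0 0.4"

```text
t: 29.4
eef_pos: [0.5626, -0.2571, 0.1277]
tool_rot: [-0.002, 0.143, 0.99, 0.0]
contact_force: [0.6, 0.2, 0.1]
gripper_width: 0.479
```

move_arm:
  commands: "0.35 0 0 3 0 0 0;0.35 0 0 1 0 0 0;0.35 0 0 0 0 0 0;0.35 0 0 0 0 0 0;0.35 0 0 0 0 0 0"

```text
t: 29.82
eef_pos: [0.5644, -0.2564, 0.0901]
tool_rot: [0.0, 0.139, 0.99, -0.0]
contact_force: [-0.5, 0.3, -0.3]
gripper_width: 0.479
```

Run:
```python
from b import *
c=cam('wrist','w17.png'); held(c,.048,win=(200,190,360,345))
to_tool([.5625,-.2567,.0085],np.radians(74))
# visible front edge of the power board (z=.043) ahead of the control board
hsv=cv2.cvtColor(c['img'],cv2.COLOR_RGB2HSV)
for u in range(262,300,6): print(u,[tuple(hsv[v,u]) for v in range(168,216,4)][0:0], [int(hsv[v,u,2]) for v in range(150,216,3)])
print(proj(c,[[.5625-.032*.961,-.2567+.032*.275,.043]]))
```

```text
held in tool mm 5.8 0.4 size 64.1 42.3 rot -0.0 (230, 191, 96, 130)
tcp [ 0.5647 -0.2567  0.0906] shift cm [ 0.22 -0.06  8.21]
rz deg 0.0
262 [] [169, 133, 67, 66, 115, 166, 166, 73, 72, 71, 70, 69, 67, 68, 68, 67, 65, 64, 64, 63, 62, 54]
268 [] [168, 129, 65, 63, 113, 166, 166, 71, 71, 70, 69, 67, 67, 66, 67, 65, 64, 62, 55, 50, 131, 52]
274 [] [168, 127, 62, 66, 116, 167, 167, 70, 69, 68, 67, 67, 67, 57, 51, 60, 62, 63, 42, 45, 153, 51]
280 [] [168, 126, 60, 60, 111, 164, 163, 69, 67, 67, 66, 66, 65, 57, 48, 59, 61, 61, 41, 43, 153, 49]
286 [] [168, 122, 58, 72, 128, 169, 169, 67, 67, 66, 65, 65, 65, 63, 62, 61, 61, 61, 60, 58, 59, 48]
292 [] [167, 120, 56, 56, 95, 165, 164, 66, 66, 65, 65, 63, 64, 63, 62, 60, 60, 60, 60, 59, 58, 50]
298 [] [167, 117, 55, 69, 121, 167, 166, 67, 66, 66, 63, 65, 63, 132, 162, 143, 60, 88, 91, 59, 58, 48]
[[276.00994808 169.68259313]]
```

move_arm:
  commands: "0.35 0.2 -0.05 3 0 0 0;0.35 0 0 3 0 0 0;0.35 0 0 1 0 0 0;0.35 0 0 0.6 0 0 0;0.35 0 0 0.3 0 0 0;0.35 0 0 0 0 0 0;0.35 0 0 0 0 0 0;0.35 0 0 0 0 0 0"

```text
t: 30.53
eef_pos: [0.5631, -0.2569, 0.0121]
tool_rot: [0.001, 0.14, 0.99, -0.0]
contact_force: [0.5, 0.3, -0.5]
gripper_width: 0.472
```

move_arm:
  commands: "0.35 0 0 0.2 0 0 0;0.35 0 0 0.1 0 0 0;0.35 0 0 0 0 0 0;0.35 0 0 0 0 0 0"

```text
t: 30.87
eef_pos: [0.5628, -0.2567, 0.0088]
tool_rot: [0.001, 0.14, 0.99, -0.0]
contact_force: [-1.2, 1.1, 4.9]
gripper_width: 0.474
```

move_arm:
  commands: "0.35 0 0 -0.05 0 0 0;0.5 0 0 0 0 0 0;0.6 0 0 0 0 0 0;0.6 0 0 0 0 0 0;0.6 0 0 -1 0 0 0;0.8 0 0 -3 0 0 0;0.8 0 0 -4 0 0 0;0.8 0 0 -4 0 0 0;0.8 0 0 -4 0 0 0;0.8 0 0 -1.5 0 0 0;0.8 0 0 0 0 0 0;0.8 0 0 0 0 0 0"

```text
t: 31.87
eef_pos: [0.5626, -0.2566, 0.1847]
tool_rot: [0.001, 0.14, 0.99, -0.0]
contact_force: [-0.5, 1.5, -0.0]
gripper_width: 0.797
```

Run:
```python
from b import *
c=cam('wrist','w18.png'); p,Rm=tool(); print(p)
# brass pads of both boards: hue mask
hsv=cv2.cvtColor(c['img'],cv2.COLOR_RGB2HSV)
m=((hsv[...,0]>14)&(hsv[...,0]<32)&(hsv[...,1]>80)&(hsv[...,2]>80)).astype(np.uint8); m[:, :230]=0;m[:,330:]=0;m[270:]=0
n,_,st,ce=cv2.connectedComponentsWithStats(m)
for s,k in zip(st[1:],ce[1:]):
    if s[4]>6: print(s[4],k.round(1),'tool@.043',((ray(c,[k],.043)[0]-p)@Rm*1000).round(1)[:2],'@.056',((ray(c,[k],.056)[0]-p)@Rm*1000).round(1)[:2])
held(c,.056-p[2],vmax=85,win=(230,120,330,260))
to_tool([.4443,-.0328,.13],np.radians(72))
```

```text
[ 0.5616427  -0.25610879  0.18305373]
44 [320.2  18.9] tool@.043 [159.2  39.5] @.056 [155.4  37.9]
23 [257.  162.2] tool@.043 [ 27.1 -20.8] @.056 [ 28.6 -20. ]
23 [297.6 162.3] tool@.043 [26.9 20.6] @.056 [28.4 19.7]
48 [277.5 167. ] tool@.043 [22.1  0.1] @.056 [23.8  0.1]
27 [261.9 170.5] tool@.043 [ 18.5 -15.9] @.056 [ 20.4 -15.3]
31 [292.6 170.5] tool@.043 [18.6 15.5] @.056 [20.4 14.9]
28 [262.6 212.2] tool@.043 [-25.8 -15.8] @.056 [-22.2 -15.1]
24 [292.3 212. ] tool@.043 [-25.6  15.8] @.056 [-22.   15.1]
7 [255.7 215.1] tool@.043 [-29.1 -23.1] @.056 [-25.3 -22.2]
64 [277.5 215.5] tool@.043 [-29.5   0.1] @.056 [-25.7   0.1]
held in tool mm 1.6 -0.5 size 60.0 46.6 rot 0.0 (254, 159, 47, 60)
tcp [ 0.5616 -0.2561  0.1831] shift cm [17.44 18.22  5.32]
rz deg 2.0
```

Control board's brass feet are at tool x +20.4/-22.1 and y ±15.1; the power board's front feet are at +27. Both are aligned within 1 mm. Next, the can.

move_arm:
  commands: "0.7 2.18 2.28 0 0 0 0;0.7 2.18 2.28 0 0 0 0;0.7 2.18 2.28 0 0 0 0;0.7 2.18 2.28 0 0 0 0;0.7 2.18 2.28 0.5 0 0 0;0.7 2.18 2.28 1 0 0 0;0.7 2.18 2.28 2 0 0 0;0.7 2.18 2.26 2 0 0 2;0.6 0 0 0 0 0 0;0.6 0 0 0 0 0 0;0.6 0 0 0 0 0 0"

```text
t: 32.83
eef_pos: [0.4443, -0.0335, 0.1275]
tool_rot: [-0.001, 0.157, 0.988, -0.0]
contact_force: [1.1, -0.7, 0.3]
gripper_width: 0.597
```

Run:
```python
from b import *
c=cam('wrist','w19.png'); p=tool()[0]; held(c,.012-p[2],lo=95,win=(225,130,340,260))
to_tool([.4443,-.0328,-.033],np.radians(72)); print(c['img'][190:215:6,277],c['img'][200,277-15:277+16:6])
```

```text
held in tool mm 0.7 0.3 size 39.3 30.1 rot -0.1 (262, 175, 32, 41)
tcp [ 0.445  -0.0339  0.128 ] shift cm [ 0.1  0.1 16.1]
rz deg -0.1
[[110 111 114]
 [111 112 114]
 [110 112 114]
 [110 111 113]
 [109 112 113]] [[ 99 111 110]
 [107 109 111]
 [109 111 113]
 [111 112 114]
 [111 113 115]
 [109 114 115]]
```

move_arm:
  commands: "0.5 0.05 0.05 3.5 0 0 0;0.5 0 0 3.5 0 0 0;0.5 0 0 3.5 0 0 0;0.5 0 0 2.5 0 0 0;0.5 0 0 1.5 0 0 0;0.5 0 0 0.8 0 0 0;0.5 0 0 0.5 0 0 0;0.5 0 0 0 0 0 0;0.5 0 0 0 0 0 0;0.5 0 0 0 0 0 0"

```text
t: 33.72
eef_pos: [0.4456, -0.0327, -0.0288]
tool_rot: [0.001, 0.157, 0.988, 0.0]
contact_force: [0.4, 0.2, -0.5]
gripper_width: 0.5
```

move_arm:
  commands: "0.2 0 0 0 0 0 0;0.2 0 0 0 0 0 0;0.2 0 0 0 0 0 0;0.2 0 0 0 0 0 0;0.2 0 0 0 0 0 0"

```text
t: 34.13
eef_pos: [0.4454, -0.0325, -0.0287]
tool_rot: [0.001, 0.157, 0.988, 0.0]
contact_force: [-0.4, -0.1, 7.9]
gripper_width: 0.325
```

move_arm:
  commands: "0.2 0 0 -0.5 0 0 0;0.2 0 0 -2 0 0 0;0.2 0 0 -4 0 0 0;0.2 0 0 -4 0 0 0;0.2 0 0 -4 0 0 0;0.2 0 0 -2 0 0 0;0.2 0 0 0 0 0 0;0.2 0 0 0 0 0 0;0.2 0 0 0 0 0 0"

```text
t: 34.88
eef_pos: [0.4437, -0.0324, 0.1348]
tool_rot: [-0.0, 0.157, 0.988, 0.0]
contact_force: [-0.2, -0.6, -0.9]
gripper_width: 0.328
```

Run:
```python
from b import *
c=cam('wrist','w20.png'); held(c,.0415,lo=80,win=(225,180,330,330))
print(bot.get_obs()['gripper_width'])
to_tool([.5624,-.2563,.13],np.radians(74))
```

```text
held in tool mm 1.9 0.2 size 51.5 43.0 rot 90.0 (225, 217, 105, 83)
0.3191755242906992
tcp [ 0.4434 -0.0325  0.1343] shift cm [-18.25 -17.6    0.41]
rz deg -2.0
```

move_arm:
  commands: "0.2 -2.6 -2.51 0 0 0 0;0.2 -2.6 -2.51 0 0 0 0;0.2 -2.6 -2.51 0 0 0 0;0.2 -2.6 -2.51 0 0 0 0;0.2 -2.6 -2.51 0 0 0 0;0.2 -2.6 -2.51 0 0 0 0;0.2 -2.65 -2.54 0 0 0 -2;0.2 0 0 2 0 0 0;0.2 0 0 0 0 0 0;0.2 0 0 0 0 0 0;0.2 0 0 0 0 0 0;0.2 0 0 0 0 0 0"

```text
t: 35.93
eef_pos: [0.5635, -0.2554, 0.1153]
tool_rot: [-0.0, 0.139, 0.99, 0.0]
contact_force: [0.6, 0.9, 0.4]
gripper_width: 0.325
```

Run:
```python
from b import *
c=cam('wrist','w21.png')
to_tool([.5624,-.2563,.025],np.radians(74))
p,Rm=tool()
hsv=cv2.cvtColor(c['img'],cv2.COLOR_RGB2HSV)
m=((hsv[...,0]>14)&(hsv[...,0]<32)&(hsv[...,1]>80)&(hsv[...,2]>70)).astype(np.uint8); m[:, :220]=0;m[:,340:]=0;m[270:]=0
n,_,st,ce=cv2.connectedComponentsWithStats(m)
for s,k in zip(st[1:],ce[1:]):
    if s[4]>6: print(s[4],k.round(1),'@.043',((ray(c,[k],.043)[0]-p)@Rm*1000).round(1)[:2],'@.056',((ray(c,[k],.056)[0]-p)@Rm*1000).round(1)[:2])
cv2.imwrite('pics/w21.png',np.hstack([c['img'][120:400,180:380]])[:,:,::-1])
```

```text
tcp [ 0.5637 -0.2555  0.1156] shift cm [ 0.11 -0.12  9.06]
rz deg 0.0
36 [250.  171.9] @.043 [ 28.9 -21.9] @.056 [ 30.8 -20.8]
37 [301.  172.2] @.043 [28.6 19.3] @.056 [30.5 18.3]
82 [275.2 178.5] @.043 [23.5 -1.6] @.056 [25.6 -1.5]
50 [255.9 183. ] @.043 [ 19.8 -17.3] @.056 [ 22.1 -16.5]
54 [294.7 183. ] @.043 [19.8 14.3] @.056 [22.1 13.6]
```

View pics/w21.png

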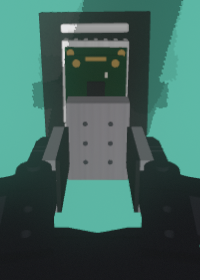

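The can is held above the control board: its top spans crop (67,103)-(130,178), and the board's front feet are at (76,63) and (115,63). Sixteen pictures viewed; no more.

Run:
```python
from b import *
c=cam('wrist'); p,Rm=tool(); P=ray(c,[[247,222],[310,222],[309,298],[248,298]],p[2]+.0407); T=(P-p)@Rm*1000; print(T.round(1),T.mean(0).round(1)); print(p)
```

```text
[[ 21.3 -14.  -40.7]
 [ 21.3  15.6 -40.7]
 [-18.8  16.2 -40.7]
 [-18.8 -14.5 -40.7]] [  1.3   0.8 -40.7]
[ 0.56383083 -0.25558772  0.11579643]
```

move_arm:
  commands: "0.2 0 -0.2 3 0 0 0;0.2 0 0 3 0 0 0;0.2 0 0 1.5 0 0 0;0.2 0 0 0.6 0 0 0;0.2 0 0 0.3 0 0 0;0.2 0 0 0 0 0 0;0.2 0 0 0 0 0 0;0.2 0 0 0 0 0 0"

```text
t: 36.7
eef_pos: [0.564, -0.2587, 0.0327]
tool_rot: [0.001, 0.14, 0.99, -0.0]
contact_force: [-0.2, 0.5, -0.1]
gripper_width: 0.326
```

move_arm:
  commands: "0.2 0 0 0.2 0 0 0;0.2 0 0 0.1 0 0 0;0.2 0 0 0 0 0 0;0.2 0 0 0 0 0 0"

```text
t: 37.03
eef_pos: [0.563, -0.2583, 0.0283]
tool_rot: [0.0, 0.14, 0.99, 0.0]
contact_force: [-0.1, 0.3, -0.1]
gripper_width: 0.326
```

move_arm:
  commands: "0.2 0 0 0.1 0 0 0;0.2 0 0 0 0 0 0;0.2 0 0 0 0 0 0"

```text
t: 37.28
eef_pos: [0.5631, -0.2584, 0.0274]
tool_rot: [0.0, 0.14, 0.99, -0.0]
contact_force: [-1.0, -0.6, 2.9]
gripper_width: 0.327
```

Contact at the expected height; release and rise.

move_arm:
  commands: "0.4 0 0 0 0 0 0;0.45 0 0 0 0 0 0;0.45 0 0 0 0 0 0;0.45 0 0 -1 0 0 0;0.6 0 0 -3 0 0 0;0.8 0 0 -4 0 0 0;0.8 0 0 -4 0 0 0;0.8 0 0 -4 0 0 0;0.8 0 0 0 0 0 0;0.8 0 0 0 0 0 0"

```text
t: 38.12
eef_pos: [0.5647, -0.2593, 0.1908]
tool_rot: [0.003, 0.14, 0.99, -0.0]
contact_force: [-0.6, 0.5, -0.9]
gripper_width: 0.797
```

Run:
```python
from b import *
c=cam('wrist','w22.png'); p,Rm=tool(); print(p)
hsv=cv2.cvtColor(c['img'],cv2.COLOR_RGB2HSV)
m=((hsv[...,0]>14)&(hsv[...,0]<32)&(hsv[...,1]>80)&(hsv[...,2]>70)).astype(np.uint8); m[:, :220]=0;m[:,340:]=0;m[270:]=0
n,_,st,ce=cv2.connectedComponentsWithStats(m)
for s,k in zip(st[1:],ce[1:]):
    if s[4]>6: print(s[4],k.round(1),'@.043',((ray(c,[k],.043)[0]-p)@Rm*1000).round(1)[:2],'@.056',((ray(c,[k],.056)[0]-p)@Rm*1000).round(1)[:2])
a,b=proj(c,[p+Rm@[.0245,-.0185,0]*[1,1,0]+[0,0,.068-p[2]],p+Rm@[-.026,.0185,0]*[1,1,0]+[0,0,.068-p[2]]]).astype(int)
print(a,b); held(c,.068-p[2],lo=75,win=(a[0],a[1],b[0],b[1]))
# clamp arm: black grip seen from the top camera
t=cam('top'); P=ray(t,[[112,208]],.2); print(bot.get_obs()['contact_force'])
k=t['img'][195:245,105:160].min(2); v,u=np.where(t['img'][185:300,100:165].max(2)<32); print('darkest px (grip) mean',u.mean()+100,v.mean()+185,len(u),'predicted grip @1.75rad',proj(t,[[.605+.155*np.sin(.18),.303,.05+.1525]]),'grip @0',proj(t,[[.45,.302,.05]]))
```

```text
[ 0.56333185 -0.2583971   0.18848865]
43 [321.2  16.9] @.043 [161.8  40.8] @.056 [158.   39.2]
55 [334.5  57.7] @.043 [126.2  54.7] @.056 [123.8  52.6]
24 [259.1 158.2] @.043 [ 29.7 -19.2] @.056 [ 31.1 -18.5]
22 [299.  158.3] @.043 [29.6 22.1] @.056 [31.  21.2]
48 [279.5 163. ] @.043 [24.8  1.9] @.056 [26.3  1.8]
21 [264.1 165.8] @.043 [ 21.9 -14.1] @.056 [ 23.6 -13.6]
29 [294.6 166.3] @.043 [21.3 17.5] @.056 [23.  16.8]
16 [294.9 207.5] @.043 [-23.   18.5] @.056 [-19.6  17.8]
31 [279.3 211.5] @.043 [-27.5   1.7] @.056 [-23.9   1.6]
[258 166] [296 216]
held in tool mm 1.5 -0.2 size 41.0 30.7 rot 0.0 (262, 169, 32, 42)
[-1.04489437  0.30427139 -1.34379693]
darkest px (grip) mean 109.38345864661655 199.8421052631579 133 predicted grip @1.75rad [[ 99.06116998 189.88388919]] grip @0 [[122.97450748 292.54150749]]
```

```bash
python3 -c "
from station import bot
print(bot.hand_in(),bot.get_obs()['t'])"
```

```text
the job is handed in; nothing more can be done
the job is handed in; nothing more can be done
```

The clamp arm is swung up and stays open. The heatsink stands in the cradle with the power board, control board and shield can stacked on it, and I handed the job in after about 38 s of robot time.

**Last checks, measured in the wrist camera:**
- The heatsink is within about 2 mm of the cradle's centre.
- The power board is within about 1–2 mm of the heatsink's centre.
- The control board is within about 1 mm of the power board's centre.
- The can is about 2 mm off the control board's centre.
- All of them are square to within about 1°.
- Each piece touched down within about 1 mm of its expected height.
- The clamp arm shows as open in the top camera; its dark grip was within about 15 pixels of where it should be, and about 90 pixels from the closed position.
- The gripper was clear of everything, with a force reading of about 1–2 N, which is noise.

**What disagreed:**
- The real finger ends sit roughly 35–40 mm behind the reported TCP, not at it as described. My first closing on the clamp grip and the first two on the power board were therefore too high. The second power-board try pressed lightly on the board's top, and I then went lower by watching the force.
- One wrist measurement of the held can was spoiled by the pads. I replaced it with a hand-picked corner measurement.
- I did not check the bottle and screwdriver again at the end, but no move went near them.

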